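Stand the flower plaque in the snuggest slot of the display rack

TASK

Take the blue flower plaque out of the white stock stand and stand it upright in the display rack, in the narrowest slot that will take it. Its fit is found by trying: start at the narrow (red) end, rest its foot lightly on the slot for a moment, and step to the next wider one each time it is refused, until the first slot that accepts it; let it down to the bottom there and let go. Do not force it, leave the bright metal width setting as it is, and leave the other plaques, the jar and the cup where they are.

Things in the scene. Friction and masses are not known exactly. Their poses are not given: they have to be found in the camera images.
- plaque: The part to place: blue wooden plaque with a yellow flower on both faces, 14 mm thick, 125 mm high, 80 g. A foot 56 mm wide runs up from the ground into a disc of radius 42 mm centred 83 mm above the underside; the faces are flat. Origin: centre of its underside; x along its width, y through its thickness, z up. Starts upright in one of the three slots of the stock stand. Either face may point either way in the rack.
- plaque_gable: Bystander: pale wood plaque with a pointed top, 60 mm wide, 14 mm thick, 124 mm high, in the stock stand; origin and axes as for the plaque. To be left alone (may shift up to 15 mm).
- plaque_square: Bystander: terracotta-coloured square-headed plaque, 84 mm wide, 14 mm thick, 122 mm high, in the stock stand; origin and axes as for the plaque. To be left alone (may shift up to 15 mm).
- stand: White stock stand, fixed, 70 (x) x 176 (y) x 38 (z) mm. Three slots 16 mm wide, side by side along its y, centres 52 mm apart, slot floor 10 mm above the work surface, walls up to 38 mm; a plaque's face is 38 mm from its neighbour's face. Origin: centre of its underside. It may stand left or right of the robot.
- rack: Fixed wooden display rack, base 66 (x) x 206 (y) x 10 (z) mm, teeth 40 mm long in x, 42 mm high. Five slots along its y, open at the top and x ends, floor 10 mm above the work surface; each lies between a fixed tooth (-y wall) and a sliding bright metal blade (+y wall, 41 mm high). They widen along +y by 4 mm a slot. A seated plaque's y lies along the rack's y. Origin: centre of its underside.
- blades (a joint): The width setting: width of slot 1 in m, 0.001 to 0.0085; slot i is 4 mm x (i-1) wider. Slots 1 and 2 never take the plaque; the first of slots 3 to 5 that does depends on this. Mouth edges are rounded by 3 mm: a refused plaque rests 0 to 4 mm below the tooth tops. Held by stiff friction (120 N); leave as found (within 3 mm).
- knob (a point): End of the bright metal thumb knob that carries the blades, at the wide end of the rack, 110 mm from its centre plus the blades value, 24 mm above the work surface. Not to be moved.
- slot1 (a point): Slot 1 (the narrowest, at the red end): top edge of its fixed wooden wall (the vertical face at its -y side), mid-length in x, 42 mm above the work surface. The slot reaches from here along the rack's +y by its width, blades value + 0 mm; neighbouring slot points are 38 mm apart. With 2 mm of play or less the plaque enters only when centred and square.
- slot2 (a point): Slot 2 (counted from the red end): top edge of its fixed wooden wall (the vertical face at its -y side), mid-length in x, 42 mm above the work surface. The slot reaches from here along the rack's +y by its width, blades value + 4 mm; neighbouring slot points are 38 mm apart. With 2 mm of play or less the plaque enters only when centred and square.
- slot3 (a point): Slot 3 (counted from the red end): top edge of its fixed wooden wall (the vertical face at its -y side), mid-length in x, 42 mm above the work surface. The slot reaches from here along the rack's +y by its width, blades value + 8 mm; neighbouring slot points are 38 mm apart. With 2 mm of play or less the plaque enters only when centred and square.
- slot4 (a point): Slot 4 (counted from the red end): top edge of its fixed wooden wall (the vertical face at its -y side), mid-length in x, 42 mm above the work surface. The slot reaches from here along the rack's +y by its width, blades value + 12 mm; neighbouring slot points are 38 mm apart. With 2 mm of play or less the plaque enters only when centred and square.
- slot5 (a point): Slot 5 (the widest): top edge of its fixed wooden wall (the vertical face at its -y side), mid-length in x, 42 mm above the work surface. The slot reaches from here along the rack's +y by its width, blades value + 16 mm; neighbouring slot points are 38 mm apart. With 2 mm of play or less the plaque enters only when centred and square.
- jar: Bystander: amber glass jar, 64 mm in diameter, 100 mm high; origin: centre of its underside. To be left alone (may shift up to 15 mm).
- cup: Bystander: blue cup, 68 mm in diameter, 90 mm high; origin: centre of its underside. To be left alone (may shift up to 15 mm).
Things that resemble listed ones, but are neither listed nor needed, are in the scene too. Several things have the shape of the plaque; the one meant has the colours described above.

How it is judged:
On the way, in this order (a step that is already met when the one before it is completed fails the run):
1. the plaque's foot has been offered lightly to slot 1, at the red narrow end, and refused (y of plaque in the frame of rack between -0.096 and -0.065 m and x of plaque in the frame of rack between -0.02 and 0.02 m and z of plaque in the frame of rack between 0.03 and 0.046 m and contact force between plaque and rack above 1 N and angle between the y axis of plaque and the y axis of rack, either way round below 0.15 rad), for 0.1 s.
2. the plaque's foot has been offered to the slot just before the first that accepts it (((y of plaque in the frame of rack between -0.058 and -0.027 m and x of plaque in the frame of rack between -0.02 and 0.02 m and z of plaque in the frame of rack between 0.03 and 0.046 m and contact force between plaque and rack above 1 N and angle between the y axis of plaque and the y axis of rack, either way round below 0.15 rad and value of joint blades between 0.0055 and 0.0115 m) or (y of plaque in the frame of rack between -0.02 and 0.011 m and x of plaque in the frame of rack between -0.02 and 0.02 m and z of plaque in the frame of rack between 0.03 and 0.046 m and contact force between plaque and rack above 1 N and angle between the y axis of plaque and the y axis of rack, either way round below 0.15 rad and value of joint blades between 0.0015 and 0.0075 m) or (y of plaque in the frame of rack between 0.018 and 0.049 m and x of plaque in the frame of rack between -0.02 and 0.02 m and z of plaque in the frame of rack between 0.03 and 0.046 m and contact force between plaque and rack above 1 N and angle between the y axis of plaque and the y axis of rack, either way round below 0.15 rad and value of joint blades between -0.0025 and 0.0035 m))), for 0.1 s.
At the end, for the whole second after the job is handed in: The plaque stands released and at rest in the first slot that accepts it (the next narrower one has less than 1.5 mm of play for it), its foot down on the slot floor (within 5 mm), across the teeth (centred within 20 mm), upright within 0.22 rad (((y of plaque in the frame of rack between -0.02 and 0.011 m and x of plaque in the frame of rack between -0.02 and 0.02 m and value of joint blades between 0.0055 and 0.0115 m) or (y of plaque in the frame of rack between 0.018 and 0.049 m and x of plaque in the frame of rack between -0.02 and 0.02 m and value of joint blades between 0.0015 and 0.0075 m) or (y of plaque in the frame of rack between 0.056 and 0.087 m and x of plaque in the frame of rack between -0.02 and 0.02 m and value of joint blades between -0.0025 and 0.0035 m)) and z of plaque in the frame of rack between 0.007 and 0.015 m and angle between plaque's own z axis and vertical below 0.22 rad and linear speed of plaque below 0.01 m/s and contact force between plaque and the fingers below 0.1 N); the robot touches nothing.
It fails at once if another plaque is disturbed (moved more than 15 mm) (distance of any of plaque_gable, plaque_square from where it was at the start of the episode above 0.015 m).
It fails at once if the jar or the cup is disturbed (moved more than 15 mm) (distance of any of jar, cup from where it was at the start of the episode above 0.015 m).
It fails at once if the width setting is pushed more than 3 mm (distance of knob from where it was at the start of the episode above 0.003 m).
It fails at once if the plaque is forced against the rack (over 60 N) (contact force between plaque and rack above 60 N).
It also fails if it takes over 72 s, if anything falls off the work surface, if the arm or the gripper's body presses on something with over 40 N, if the wrist force passes 120 N, or if a joint passes its speed limit or range.

ROBOT

A 6-joint arm with a two-finger parallel gripper is mounted at the origin on the work surface. World frame = base frame: x ahead of the robot, y to its left, z up, the work surface at z = 0. Lengths are in m, angles in rad, forces in N, time in s.
With the tool pointing down it reaches from about 0.225 to 0.875 m from the base axis. Payload 3.4 kg.
Tool frame: the origin (TCP) lies at the very end of the fingers, on their centre line; the grasp point (between the pads) lies 19 mm behind it; z points along the fingers, y is the direction in which the jaws open and shut (so a half turn about z gives the same grasp; the last joint's range is limited). The gripper opens to 85 mm and grips with 20 to 120 N. Pads are 22 mm wide; open, the fingers measure 114 mm over their backs; the gripper's body (76 mm by 85 mm) begins 54 mm behind the grasp point. The pads swing forward as they close: fully open they stand 13 mm farther back than shut.
Start: joints at [-1.368, 0.276, 1.505, -0, 1.361, -0.121], TCP at [0.183, -0.545, 0.231] pointing down, gripper open.
Joint ranges: [-2.89, 2.89], [-0.75, 2.08], [0.22, 2.7], [-1.18, 4.32], [0.11, 2.71], [-2.7, 2.7]. Speed limits (rad/s): [2.57, 2.57, 3.14, 3.14, 3.14, 3.14].

INTERFACE

Orientations are given as a unit quaternion [w, x, y, z].
In Python, from rig import telemetry, cams, sign_off, spotter gives the robot as it stands.
- The arm moves only by the tool servo_tool, never from a script. Its argument "steps" is a list of rows, each a list of 6 numbers: the shift along the tool's x, y, z in mm, then the turn, a rotation vector about the tool's x, y, z in degrees. In form: [[x, y, z, ax, ay, az], ...]. A call has 1 to 8 rows; each row is the pose to reach, as a shift and turn from the pose commanded when the call began, along the tool's axes at that moment; what a row does not reach only later rows make up. A row lasts 1/10 s, in which the tool goes at most 50 mm and 8.59 degrees, less where a joint would pass 70% of its speed; a pose out of reach is approached as far as the arm can. A call with a gripper value outside its range is refused whole. "hand" is the closure in counts, from 0 (fully open) to 255 (shut), set as the call begins (left out, the last holds). The fingers move at their own pace and stop on an object; "grip_force" is the grip in N (left out, the last holds). Time passes only in rows, so rows that repeat a pose let the fingers close. It gives the time, the measured TCP pose, the force and the opening at its end, in the units of the state.
- telemetry.get_state(): the state, without advancing time (a new reading comes with each control period).
- cams.get_image(name): name is "scene" or "top" or "wrist"; returns (picture, depth): 420x560x3 uint8, red, green, blue; 420x560 float32, m along the optical axis (not along the pixel's ray), 0 where there is no reading.
- cams.camera_model(name): a dict with "camera_matrix" (3x3 intrinsics, pixels), "D" ([k1, k2, p1, p2, k3] as OpenCV has them; the pictures are not rectified), "origin" and "rotation" of the camera in the world; the wrist camera has in their place "tool_from_camera" (4x4, takes a point from camera to tool coordinates, whose origin is the TCP and whose axes are the flange's). Camera axes: x right, y up, looking along -z (the intrinsics and any distortion apply to the point x, -y, -z); pixel columns grow to the right and rows downward; lengths in m; the calibration is good to about 2 mm. A picture is of the moment at which its call begins: read the wrist's pose just before it. camera_model takes no time and is no camera call.
- sign_off(): hands the job in, once; it reports no verdict.
Trained networks look in the newest picture that a camera, given by its name, has taken for a name from the list of things; names that differ only in an ending like _2 or _b are one class to them, and where a whole thing is asked for, a point or a joint stands for the part that bears it (a point fixed in the world has none). Each returns a list of dicts, best first, with "conf" (0 to 1); they miss things now and then, are a little off and sometimes report something else, mostly with a low value. They report only what shows in the picture. A call takes as long as a camera call. They do not tell look-alikes from the thing itself.
- spotter.outline_of(query, camera): "region" (420x560 bool, what is visible of it) and "rect" ([left, top, width, height] in pixels, round what is visible of it).
The state is a dict: "clock": time; "qpos": joint angles; "qd": joint speeds; "effort": joint torques, N m; "position": TCP position; "ee_rot": TCP orientation; "contact_force": force on the tool from outside, world axes, zero at the start; "moment": the same for the moment, N m; "width": finger opening in m.
Only numpy, scipy, OpenCV 4.12 (cv2) and the standard library are available. Lean on these libraries where they do the work, as an engineer would, in place of code of your own. Each camera call takes 0.05 s, during which the arm holds its last target.

## Working session

There is one attempt and no reset: what is moved stays moved. The work goes in short steps, Python scripts to look and compute and a tool call to move; the robot and the scene stay as the last step left them, time stands still between calls to the robot, and variables do not carry over. Pictures are saved under pics/ and viewed, and the job is handed in when it is done.

Besides the shell and the picture viewer there is one more tool, called after ">>>" as a command line: name --pt "numbers of a row" for each row, then --argument value for the rest. servo_tool: Moves the arm, as the interface text tells. Its arguments: {"type":"object","properties":{"steps":{"type":"array","items":{"type":"array","items":{"type":"number"}}},"hand":{"type":"number"},"grip_force":{"type":"number"}},"required":["steps"]}

```bash
ls; mkdir -p pics; python3 - <<'E'
from rig import telemetry, cams
import cv2
s=telemetry.get_state(); print(s)
for n in ["scene","top"]:
    p,d=cams.get_image(n); cv2.imwrite(f"pics/{n}0.png",p[:,:,::-1]); print(n,cams.camera_model(n))
print(cams.camera_model("wrist"))
E
```

```text
pics
{'clock': 0.0, 'qpos': array([-1.36799406e+00,  2.76596491e-01,  1.50612625e+00, -1.33610384e-05,
        1.36070752e+00, -1.20976205e-01]), 'qd': array([ 0.00108137,  0.00077995, -0.00064485, -0.0008937 , -0.00082275,
        0.00074312]), 'effort': array([-1.88782642e-04, -4.16778553e+01, -2.45807004e+01, -1.62004071e-04,
        1.13190670e-02, -2.69476942e-05]), 'position': array([ 0.18283291, -0.54460057,  0.23044161]), 'ee_rot': array([-9.17767097e-04,  9.86923890e-01,  1.61184338e-01, -4.41074152e-05]), 'contact_force': array([0.28633647, 0.40144244, 0.08210163]), 'moment': array([-0.00309272, -0.0050083 ,  0.04577804]), 'width': 0.08543640913062663}
scene {'camera_matrix': array([[481.04881142,   0.        , 270.08946002],
       [  0.        , 481.04881142, 204.50531585],
       [  0.        ,   0.        ,   1.        ]]), 'D': array([-0.08302792,  0.        ,  0.        ,  0.        ,  0.        ]), 'origin': array([ 0.96446167, -0.44722632,  1.08325373]), 'rotation': array([0.89270752, 0.25252289, 0.10043242, 0.35947018])}
top {'camera_matrix': array([[524.50670279, 
[... 243 characters left out ...]
935, 1.04681465]), 'rotation': array([-0.69833638, -0.04674001,  0.06397556,  0.71137107])}
{'camera_matrix': array([[292.13677147,   0.        , 277.98506874],
       [  0.        , 292.13677147, 216.90342101],
       [  0.        ,   0.        ,   1.        ]]), 'D': array([-0.0520659,  0.       ,  0.       ,  0.       ,  0.       ]), 'tool_from_camera': array([[ 3.32565317e-04,  9.47129866e-01,  3.20850286e-01,
         8.26670407e-02],
       [ 9.99999452e-01, -6.33468872e-04,  8.33448385e-04,
         1.79970115e-05],
       [ 9.92632526e-04,  3.20849833e-01, -9.47129558e-01,
        -1.42575260e-01],
       [ 0.00000000e+00,  0.00000000e+00,  0.00000000e+00,
         1.00000000e+00]])}
```

View pics/scene0.png

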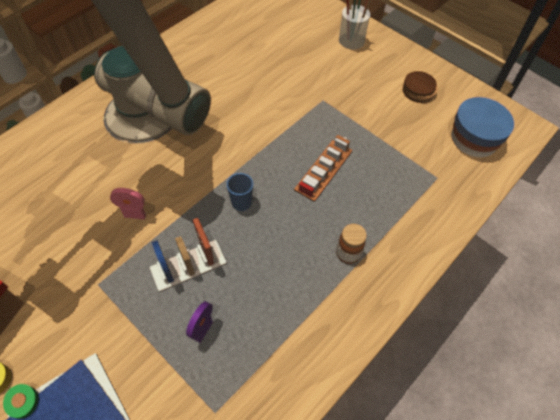

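View pics/top0.png

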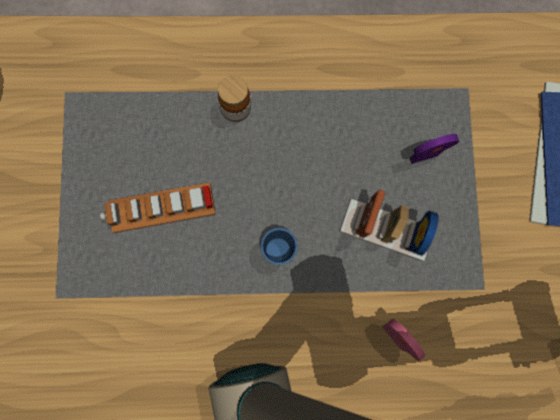

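The top picture shows the stand at (390,230) with terracotta (371,212), pale (396,225) and blue (425,232) plaques. It also shows the rack at (160,208), with its red end at (207,197) and knob at (103,216). The look-alikes are purple (435,148) and pink (405,340). The blue one in the stand fits the description; I'll confirm it in a crop.

```bash
cat > h.py <<'E'
import numpy as np, cv2
from rig import telemetry, cams, spotter
from scipy.spatial.transform import Rotation as R
def q(w): return R.from_quat([w[1],w[2],w[3],w[0]])
def pose(name, s=None):
    m=cams.camera_model(name)
    if name=="wrist":
        s=s or telemetry.get_state(); T=m["tool_from_camera"]; Rt=q(s["ee_rot"]).as_matrix()
        return m, Rt@T[:3,:3], Rt@T[:3,3]+s["position"]
    return m, q(m["rotation"]).as_matrix(), np.array(m["origin"])
def rays(name,uv,s=None):
    m,Rm,o=pose(name,s)
    n=cv2.undistortPoints(np.array(uv,float).reshape(-1,1,2),m["camera_matrix"],m["D"]).reshape(-1,2)
    return o, np.c_[n[:,0],-n[:,1],-np.ones(len(n))]@Rm.T
def cloud(name,d,s=None):
    v,u=np.mgrid[0:420,0:560]; o,r=rays(name,np.c_[u.ravel(),v.ravel()],s)
    return (o+r*d.reshape(-1,1)).reshape(420,560,3)
def atz(name,uv,z,s=None):
    o,r=rays(name,uv,s); return o+r*((z-o[2])/r[:,2])[:,None]
def proj(name,P,s=None):
    m,Rm,o=pose(name,s); c=(np.atleast_2d(P)-o)@Rm; c=c*[1,-1,-1]
    return cv2.projectPoints(c,np.zeros(3),np.zeros(3),m["camera_matrix"],m["D"])[0].reshape(-1,2)
E
python3 - <<'E'
from h import *
p,d=cams.get_image("top"); np.savez("top0.npz",p=p,d=d)
c=p[:,:,::-1]
a=cv2.resize(c[175:240,90:225],None,fx=5.5,fy=5.5,interpolation=cv2.INTER_CUBIC)
b=cv2.resize(c[180:270,335:450],None,fx=5.5,fy=5.5,interpolation=cv2.INTER_CUBIC)
cv2.imwrite("pics/rk.png",a);cv2.imwrite("pics/st.png",b)
C=cloud("top",d)
for uv in [(425,232),(396,225),(371,212),(207,197),(350,130),(112,213),(133,210),(155,207),(176,203),(197,199),(103,216),(279,245),(234,92)]: print(uv,C[uv[1],uv[0]].round(4))
np.save("C0.npy",C)
for n in ["stand","rack","plaque","plaque_gable","plaque_square","jar","cup"]:
    for o in spotter.outline_of(n,"top")[:3]:
        m=o["region"]; P=C[m]; print(n,round(o["conf"],2),o["rect"],m.sum(),np.median(P,0).round(3),P.max(0).round(3),P.min(0).round(3))
E
```

```text
(425, 232) [ 0.4629 -0.2732  0.1193]
(396, 225) [ 0.4768 -0.2229  0.1159]
(371, 212) [ 0.4989 -0.176   0.1307]
(207, 197) [0.5475 0.1238 0.0417]
(350, 130) [ 0.6916 -0.1675  0.0014]
(112, 213) [0.5193 0.3056 0.04  ]
(133, 210) [0.5239 0.265  0.0436]
(155, 207) [0.5295 0.2237 0.0411]
(176, 203) [0.5367 0.1836 0.0408]
(197, 199) [0.544  0.1432 0.0408]
(103, 216) [0.5155 0.3259 0.0287]
(279, 245) [ 0.4549 -0.0152  0.0055]
(234, 92) [0.7367 0.0664 0.1015]
stand 0.92 [341.2, 198.2, 82.1, 63.8] 1567 [ 0.483 -0.212  0.011] [0.547 0.015 1.047] [ 0.357 -0.303 -0.003]
rack 0.88 [100.8, 181.8, 114.5, 52.6] 3645 [0.531 0.219 0.019] [0.586 0.337 1.047] [ 0.357  0.015 -0.004]
plaque 0.92 [383.0, 321.3, 41.5, 43.0] 740 [ 0.276 -0.229  0.107] [0.357 0.015 1.047] [ 0.239 -0.284 -0.003]
plaque 0.81 [405.2, 211.9, 29.8, 40.4] 849 [ 0.463 -0.275  0.112] [0.506 0.015 1.047] [ 0.357 -0.336 -0.005]
plaque 0.81 [410.1, 135.0, 50.2, 30.9] 716 [ 0.627 -0.307  0.1  ] [0.668 0.015 1.047] [ 0.357 -0.354 -0.002]
plaque_gable 0.57 [382.7, 205.6, 27.5, 39.3] 629 [ 0.481 -0.227  0.104] [0.515 0.015 1.047] [ 0.357 -0.264  0.006]
plaque_square 0.63 [356.2, 189.8, 28.9, 47.8] 706 [ 0.498 -0.177  0.128] [0.566 0.015 1.047] [ 0.357 -0.231  0.   ]
plaque_square 0.36 [408.7, 211.8, 27.0, 40.9] 790 [ 0.461 -0.274  0.112] [0.501 0.015 1.047] [ 0.357 -0.296  0.017]
jar 0.73 [214.4, 78.0, 34.1, 43.0] 1239 [0.73  0.068 0.097] [0.811 0.107 1.047] [ 0.357  0.015 -0.003]
cup 0.72 [263.8, 228.4, 30.7, 39.5] 971 [ 0.453 -0.013  0.02 ] [0.479 0.02  1.047] [ 0.357 -0.041 -0.001]
cup 0.57 [104.2, 178.9, 109.9, 50.9] 3527 [0.531 0.219 0.023] [0.584 0.332 1.047] [ 0.357  0.015 -0.002]
```

View pics/rk.png

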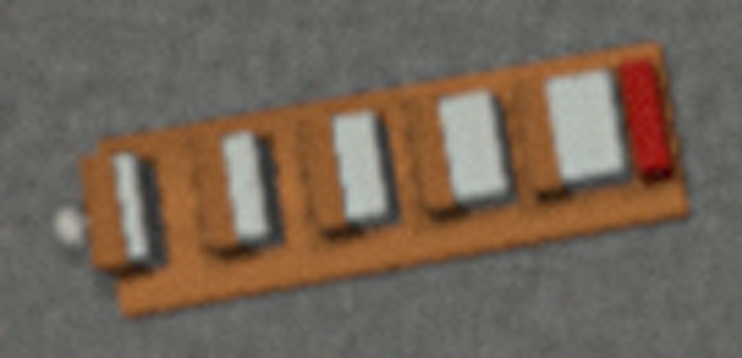

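View pics/st.png

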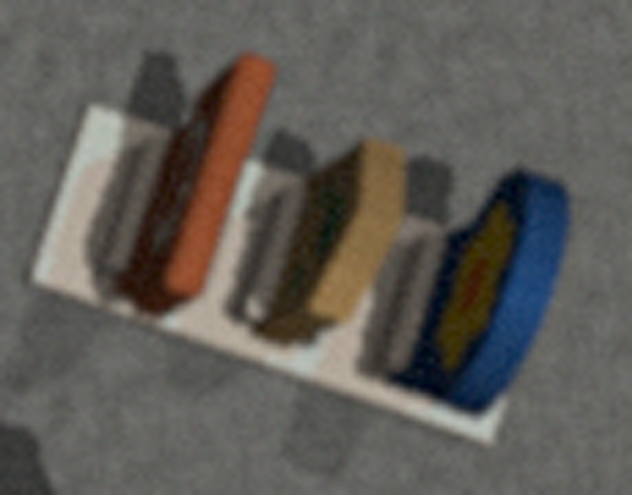

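Confirmed: the blue plaque with the yellow flower sits in the end slot of the stand. Next I'll compute a move above it, with the jaws across its thickness.

```bash
cat >> h.py <<'E'
def go(pos,jaw=None,s=None):
    """row to bring TCP to pos, tool down, tool y along -jaw (jaw: world xy dir)"""
    s=s or telemetry.get_state(); R0=q(s["ee_rot"]).as_matrix()
    y=-R0[:,1] if jaw is None else np.array([jaw[0],jaw[1],0.])
    y=y*[1,1,0]; y/=np.linalg.norm(y)
    if y@R0[:,1]<0: y=-y
    z=np.array([0,0,-1.]); Rt=np.c_[np.cross(y,z),y,z]
    t=R0.T@(np.array(pos)-s["position"])*1000
    r=R.from_matrix(R0.T@Rt).as_rotvec(degrees=True)
    print("row",t.round(2),r.round(2)); return t,r
E
python3 - <<'E'
from h import *
C=np.load("C0.npy"); p=np.load("top0.npz")["p"].astype(int)
for n,(u0,u1,v0,v1) in dict(blue=(405,442,208,256),ter=(352,390,188,238)).items():
    P=C[v0:v1,u0:u1].reshape(-1,3); P=P[(P[:,2]>0.11)&(P[:,2]<.2)]
    w=P[:,:2]; m=w.mean(0); e,V=np.linalg.eigh(np.cov((w-m).T)); print(n,m.round(4),V[:,1].round(3),P[:,2].max(),len(P))
go([0.462,-0.275,0.21],[0.348,0.937])
E
```

```text
blue [ 0.4655 -0.274 ] [-0.999  0.054] 0.1389670382338778 506
ter [ 0.4998 -0.1801] [-0.935  0.355] 0.13666864377202748 431
row [ 350.5  -167.31   21.29] [ 0.   -0.   38.93]
```

>>> servo_tool --pt "350 -167 20 0 0 39" --pt "350 -167 20 0 0 39" --pt "350 -167 20 0 0 39" --pt "350 -167 20 0 0 39" --pt "350 -167 20 0 0 39" --pt "350 -167 20 0 0 39" --pt "350 -167 20 0 0 39" --pt "350 -167 20 0 0 39" --hand 140

```text
clock: 1.3
position: [0.4623, -0.2745, 0.2116]
ee_rot: [0.0, 0.984, -0.178, 0.0]
contact_force: [-1.1, 0.1, -1.2]
width: 0.0384
```

>>> servo_tool --pt "0 0 0 0 0 0" --pt "0 0 0 0 0 0" --pt "0 0 0 0 0 0"

```text
clock: 1.6
position: [0.4604, -0.2767, 0.2114]
ee_rot: [0.0, 0.984, -0.178, -0.0]
contact_force: [-0.3, 0.3, 0.1]
width: 0.0383
```

```bash
python3 - <<'E'
from h import *
s=telemetry.get_state(); p,d=cams.get_image("wrist"); C=cloud("wrist",d,s)
np.savez("w1.npz",p=p,d=d,C=C)
cv2.imwrite("pics/w1.png",p[:,:,::-1]); print(s["position"],s["width"],s["clock"],s["contact_force"])
E
```

```text
[ 0.46040492 -0.27672453  0.21138948] 0.03834435711501012 1.6 [-0.29552529  0.30314414  0.11112924]
```

View pics/w1.png

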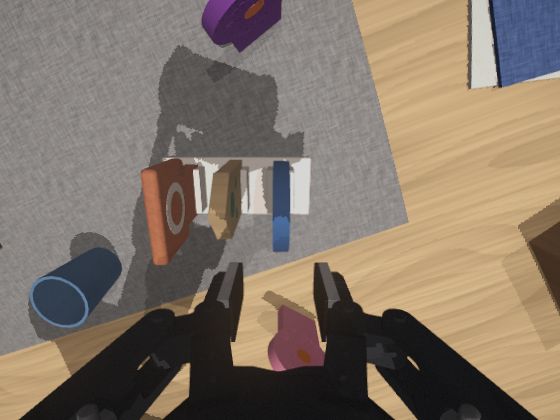

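The wrist view shows the blue plaque edge-on at (281,205), the pale one at (225,200), the terracotta one at (168,210), and the fingers at about 38 mm opening. I'll fit the plaque's pose from the depth.

```bash
python3 - <<'E'
from h import *
z=np.load("w1.npz"); C=z["C"]; p=z["p"].astype(int)
blue=(p[...,2]>p[...,0]*1.5)&(p[...,2]>40)
m=np.zeros_like(blue); m[150:260,262:302]=1
P=C[m&blue]; P=P[(P[:,2]>.03)&(P[:,2]<.16)]
print(len(P),P.min(0).round(4),P.max(0).round(4))
for lo,hi in [(.06,.16),(.09,.16),(.12,.16)]:
    Q=P[(P[:,2]>lo)&(P[:,2]<hi)]
    rc=cv2.minAreaRect((Q[:,:2]*1000).astype(np.float32)); print(lo,rc,len(Q))
    e,V=np.linalg.eigh(np.cov(Q[:,:2].T)); print(V[:,1],Q.mean(0))
# white stand top
s=(p.min(2)>130); m[:]=0; m[150:220,165:315]=1
Q=C[m.astype(bool)&s]; Q=Q[(Q[:,2]>.03)&(Q[:,2]<.045)]
print(cv2.minAreaRect((Q[:,:2]*1000).astype(np.float32)),len(Q),Q[:,2].mean())
E
```

```text
1423 [ 0.431  -0.3007  0.0951] [ 0.5048 -0.2634  0.1369]
0.06 ((467.6554260253906, -281.8890075683594), (13.110026359558105, 75.0248794555664), 69.26542663574219) 1423
[-0.93523953  0.35401557] [ 0.47323036 -0.28391167  0.12726691]
0.09 ((467.6554260253906, -281.8890075683594), (13.110026359558105, 75.0248794555664), 69.26542663574219) 1423
[-0.93523953  0.35401557] [ 0.47323036 -0.28391167  0.12726691]
0.12 ((465.09454345703125, -280.9195556640625), (13.110026359558105, 64.78974151611328), 69.26542663574219) 1175
[-0.93491959  0.35485963] [ 0.4685877  -0.2821609   0.13060718]
((477.5359802246094, -241.43072509765625), (111.38897705078125, 52.094364166259766), 69.61122131347656) 650 0.03784854550274105
```

```bash
python3 - <<'E'
from h import *
from scipy.optimize import least_squares
z=np.load("w1.npz"); C=z["C"]; p=z["p"].astype(int)
blue=(p[...,2]>p[...,0]*1.5)&(p[...,2]>40)
m=np.zeros_like(blue); m[150:260,262:302]=1
P=C[m&blue]; P=P[(P[:,2]>.03)&(P[:,2]<.16)]
a=np.array([.935,-.354]);b=np.array([.354,.935])
s=P[:,:2]@a; t=P[:,:2]@b
f=least_squares(lambda x:np.hypot(s-x[0],P[:,2]-x[1])-.042,[.53,.093],loss='soft_l1',f_scale=.001)
print(f.x, t.min(),t.max(),np.percentile(t,[2,50,98]))
c=f.x[0]*a+(t.min()+t.max())/2*b; print(c)
go([c[0],c[1],0.21],b); go([c[0],c[1],0.081],b)
E
```

```text
[0.53338656 0.0928407 ] -0.10457019294533806 -0.0914615009496452 [-0.10425405 -0.09794177 -0.09162021]
[ 0.46401882 -0.28046366]
row [4.76 1.82 1.45] [0.04 0.01 0.2 ]
row [  4.78   1.72 130.45] [0.04 0.01 0.2 ]
```

>>> servo_tool --pt "5 2 20 0 0 0" --pt "5 2 50 0 0 0" --pt "5 2 80 0 0 0" --pt "5 2 105 0 0 0" --pt "5 2 120 0 0 0" --pt "5 2 130 0 0 0" --pt "5 2 130 0 0 0" --pt "5 2 130 0 0 0"

```text
clock: 2.45
position: [0.4661, -0.2829, 0.0864]
ee_rot: [0.002, 0.984, -0.179, 0.003]
contact_force: [-5.1, 0.4, 25.4]
width: 0.0381
```

>>> servo_tool --pt "0 0 0 0 0 0" --pt "0 0 0 0 0 0" --pt "0 0 0 0 0 0" --pt "0 0 0 0 0 0" --pt "0 0 0 0 0 0" --pt "0 0 0 0 0 0" --hand 255 --grip_force 40

```text
clock: 3.05
position: [0.4667, -0.2823, 0.0858]
ee_rot: [0.001, 0.984, -0.179, 0.004]
contact_force: [-0.1, 2.4, 21.1]
width: 0.0135
```

```bash
python3 - <<'E'
from h import *
s=telemetry.get_state(); print(s); p,d=cams.get_image("wrist")
cv2.imwrite("pics/w2.png",p[:,:,::-1])
E
```

```text
{'clock': 3.05, 'qpos': array([-6.72340493e-01,  3.50306432e-01,  1.79012384e+00,  1.23019244e-03,
        9.93376588e-01,  1.25794460e+00]), 'qd': array([-1.68601998e-03,  5.97138257e-04, -4.33415523e-04,  7.65458093e-04,
       -3.53728552e-05, -9.90549899e-04]), 'effort': array([ -1.03719704, -30.42082071, -14.93505478,  -0.61223159,
        -1.02383215,  -0.04097633]), 'position': array([ 0.46669775, -0.28233896,  0.08579603]), 'ee_rot': array([ 0.00138576,  0.98382212, -0.17910506,  0.0036744 ]), 'contact_force': array([-0.14593733,  2.39572003, 21.12801037]), 'moment': array([ 0.65317357,  0.18925416, -0.01447872]), 'width': 0.01352007974584732}
```

View pics/w2.png

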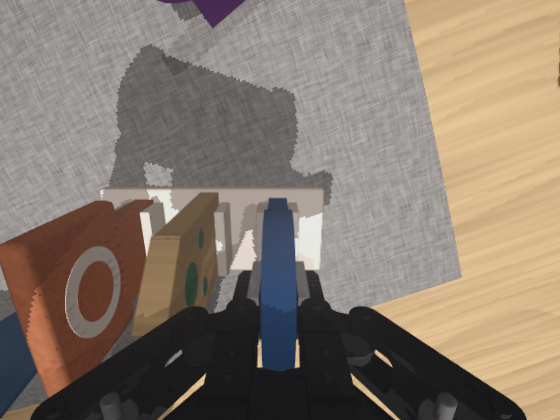

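The plaque is gripped (13.5 mm opening), but a 21 N upward force shows a linkage lightly touching something above. I'll lift straight up.

>>> servo_tool --pt "0 0 -5 0 0 0" --pt "0 0 -10 0 0 0" --pt "0 0 -20 0 0 0" --pt "0 0 -20 0 0 0"

```text
clock: 3.5
position: [0.4655, -0.2807, 0.1025]
ee_rot: [0.001, 0.984, -0.178, 0.001]
contact_force: [-0.1, -0.7, -0.3]
width: 0.0136
```

>>> servo_tool --pt "0 0 -20 0 0 0" --pt "0 0 -50 0 0 0" --pt "0 0 -80 0 0 0" --pt "0 0 -100 0 0 0" --pt "0 0 -120 0 0 0" --pt "0 0 -120 0 0 0" --pt "0 0 -120 0 0 0"

```text
clock: 4.2
position: [0.4648, -0.2795, 0.2207]
ee_rot: [-0.0, 0.984, -0.178, -0.0]
contact_force: [-0.6, 1.3, -1.2]
width: 0.0134
```

```bash
python3 - <<'E'
from h import *
s=telemetry.get_state(); print(s["clock"],s["position"],s["contact_force"],s["moment"],s["width"]); p,d=cams.get_image("wrist")
np.savez("w3.npz",p=p,d=d,C=cloud("wrist",d,s))
cv2.imwrite("pics/w3.png",p[:,:,::-1])
t,dt=cams.get_image("top");cv2.imwrite("pics/t3.png",t[:,:,::-1])
E
```

```text
4.2 [ 0.46479729 -0.27950373  0.22074518] [-0.62135497  1.30317313 -1.24105753] [ 0.0208625   0.01938339 -0.02531776] 0.013395686841177775
```

View pics/w3.png

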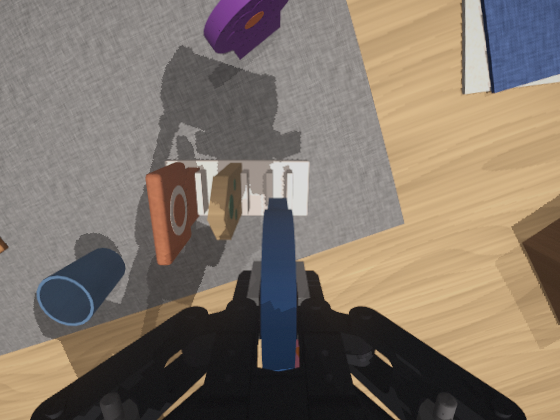

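View pics/t3.png

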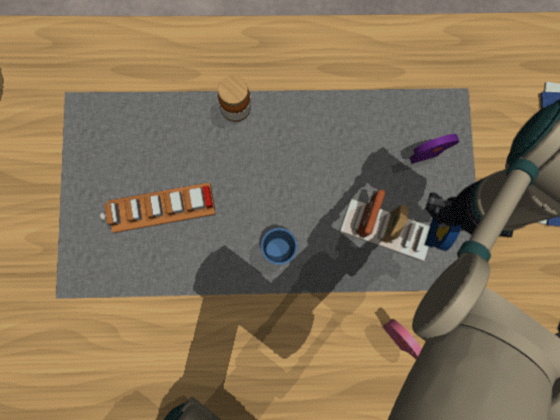

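The plaque is lifted and the neighbours are still in place. Next I move over to look at the rack from behind it, with the foot at about z=0.14, clear of the cup.

```bash
python3 - <<'E'
from h import *
go([0.44,0.20,0.215],[-0.157,0.988])
E
```

```text
row [-190.11 -440.41    5.64] [ -0.09   0.15 -29.48]
```

>>> servo_tool --pt "-190 -440 0 0 0 -29.5" --pt "-190 -440 0 0 0 -29.5" --pt "-190 -440 0 0 0 -29.5" --pt "-190 -440 0 0 0 -29.5" --pt "-190 -440 0 0 0 -29.5" --pt "-190 -440 0 0 0 -29.5" --pt "-190 -440 0 0 0 -29.5" --pt "-190 -440 0 0 0 -29.5"

```text
clock: 5.1
position: [0.4435, 0.1217, 0.2201]
ee_rot: [0.0, 0.997, 0.079, -0.001]
contact_force: [1.3, 1.3, -0.5]
width: 0.0139
```

```bash
python3 - <<'E'
from h import *
go([0.44,0.20,0.19],[-0.157,0.988])
print(telemetry.get_state()["position"])
E
```

```text
row [  8.88 -77.92  30.06] [0.01 0.12 0.01]
[0.44353634 0.12166166 0.22009062]
```

>>> servo_tool --pt "9 -60 20 0 0 0" --pt "9 -60 20 0 0 0" --pt "9 -75 28 0 0 0" --pt "9 -75 28 0 0 0" --pt "9 -75 28 0 0 0" --pt "9 -75 28 0 0 0"

```text
clock: 5.7
position: [0.4421, 0.1942, 0.1933]
ee_rot: [0.0, 0.997, 0.078, -0.0]
contact_force: [0.0, -0.2, -1.3]
width: 0.0137
```

```bash
python3 - <<'E'
from h import *
s=telemetry.get_state(); p,d=cams.get_image("wrist"); C=cloud("wrist",d,s)
np.savez("w4.npz",p=p,d=d,C=C,pos=s["position"],rot=s["ee_rot"]); print(s["position"],s["ee_rot"],s["contact_force"],s["width"])
cv2.imwrite("pics/w4.png",p[:,:,::-1])
E
```

```text
[0.44211432 0.19417621 0.19330662] [ 4.02144665e-04  9.96926301e-01  7.83440165e-02 -5.58379728e-05] [ 0.04359487 -0.17313434 -1.29955058] 0.013726246392522663
```

View pics/w4.png

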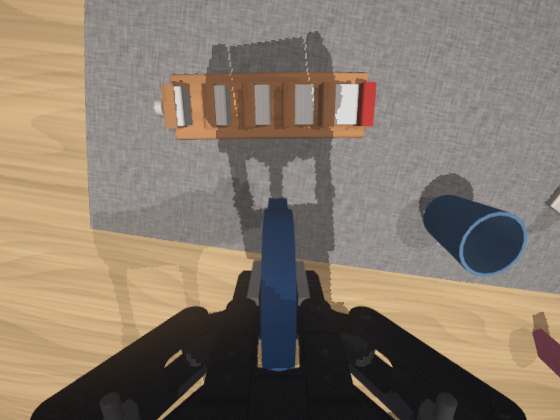

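```bash
python3 - <<'E'
from h import *
z=np.load("w4.npz"); p=z["p"][:,:,::-1]; C=z["C"]
cv2.imwrite("pics/w4c.png",cv2.resize(p[60:150,150:385],None,fx=3.4,fy=3.4,interpolation=cv2.INTER_CUBIC))
# along row profile: y' coordinate, z
for v in (100,108):
  for u in range(152,382,2):
    print(u,C[v,u].round(4)[[0,1,2]],z["p"][v,u],end=" | ")
    if (u//2)%3==0: print()
E
```

```text
152 [0.5223 0.3452 0.0012] [142 137 134] | 154 [0.5227 0.3431 0.0008] [145 141 137] | 156 [0.523  0.3305 0.0269] [159 152 148] | 
158 [0.5233 0.3287 0.0264] [154 148 143] | 160 [0.5236 0.3263 0.0275] [150 143 139] | 162 [0.5239 0.324  0.0283] [161 121  93] | 
164 [0.5241 0.3165 0.043 ] [174 125  86] | 166 [0.5244 0.3155 0.0404] [181 130  90] | 168 [0.5247 0.3131 0.0419] [187 135  93] | 
170 [0.525  0.311  0.0424] [188 136  94] | 172 [0.5252 0.3091 0.0423] [188 135  93] | 174 [0.5255 0.307  0.0429] [145 101  71] | 
176 [0.5258 0.3055 0.0418] [216 215 213] | 178 [0.526  0.3035 0.0421] [215 213 208] | 180 [0.5263 0.3018 0.0414] [201 195 190] | 
182 [0.5238 0.2072 0.3359] [120 112 109] | 184 [0.527  0.3008 0.0326] [101  93  91] | 186 [0.5273 0.3003 0.0275] [102  95  92] | 
188 [0.5277 0.3006 0.0198] [102  94  92] | 190 [0.5281 0.301  0.0115] [152 117  94] | 192 [0.5284 0.2993 0.0101] [201 147 101] | 
194 [0.5287 0.2968 0.0115] [201 147 100] | 196 [0.5291 0.2954 0.0093] [202 148 102] | 198 [0.5293 0.293  0.0101] [202 148 101] | 
200 [0.5296 0.2909 0.0104] [201 148 101] | 202 [0.5294 0.281
[... 8159 characters left out ...]
5442 0.141  0.0416] [217 217 215] | 352 [0.5447 0.1387 0.0399] [217 217 215] | 354 [0.5449 0.137  0.0409] [217 217 215] | 
356 [0.5453 0.135  0.0403] [195 186 181] | 358 [0.5466 0.1296 0.0265] [76 40 37] | 360 [0.5463 0.1297 0.0347] [74 37 34] | 
362 [0.5461 0.1297 0.0418] [143  51  47] | 364 [0.5465 0.1275 0.0409] [187  64  58] | 366 [0.5467 0.1262 0.0429] [193  66  59] | 
368 [0.5472 0.1236 0.0406] [194  66  60] | 370 [0.5474 0.1223 0.0425] [193  66  60] | 372 [0.5477 0.1203 0.0422] [193  66  59] | 
374 [0.5513 0.1064 0.0027] [178 111 106] | 376 [5.519e-01 1.036e-01 3.000e-04] [156 151 148] | 378 [0.552  0.1021 0.0027] [155 151 148] | 
380 [ 5.527e-01  9.900e-02 -3.000e-04] [156 153 149] |
```

View pics/w4c.png

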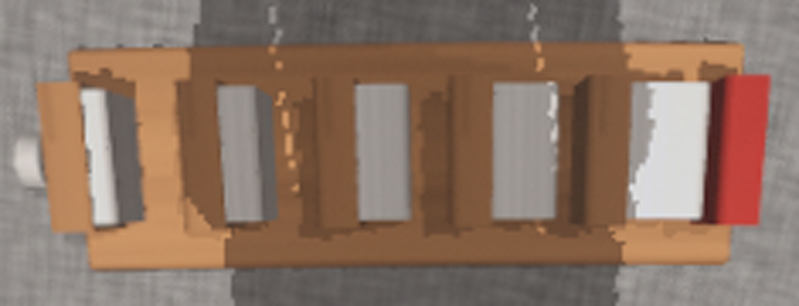

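```bash
cat > rack.py <<'E'
from h import *
from scipy.optimize import least_squares
def fit(f,box=(60,150,150,385)):
    z=np.load(f); C=z["C"]; 
    u0,v0,u1,v1=box[1],box[0],box[3],box[2]
    m=np.zeros((420,560),bool); m[box[0]:box[2],box[1]:box[3]]=1
    P=C[m]; T=P[(P[:,2]>.037)&(P[:,2]<.046)]
    rc=cv2.minAreaRect((T[:,:2]*1000).astype(np.float32)); print("teeth rect",rc,len(T))
    B=P[(P[:,2]>.006)&(P[:,2]<.046)]
    rb=cv2.minAreaRect((B[:,:2]*1000).astype(np.float32)); print("base rect",rb)
    return P,T
def slots(P,T,c,th):
    b=np.array([-np.sin(th),np.cos(th)]);a=np.array([np.cos(th),np.sin(th)])
    L=(P[:,:2]-c)@a; Y=(P[:,:2]-c)@b; k=np.abs(L)<.012
    H=P[k,2];Y=Y[k]
    e=np.arange(-.115,.115,.0005)
    hi=np.array([np.median(H[(Y>=q)&(Y<q+.0005)]) if ((Y>=q)&(Y<q+.0005)).any() else np.nan for q in e])
    up=hi>.036
    ch=np.flatnonzero(up[1:]!=up[:-1])
    print([(round((e[i+1])*1000,1),'up' if up[i+1] else 'dn') for i in ch])
E
python3 - <<'E'
from rack import *
P,T=fit("w4.npz")
for th in (.150,.155,.16,.165): 
    a=np.array([np.cos(th),np.sin(th)]); b=np.array([-a[1],a[0]])
    print(th,np.ptp(T[:,:2]@b),np.percentile(T[:,:2]@a,[.5,99.5]).round(4),np.percentile(T[:,:2]@b,[.2,99.8]))
E
```

```text
teeth rect ((534.9456787109375, 218.5623016357422), (40.1308708190918, 202.88084411621094), 9.599812507629395) 6479
base rect ((533.8682250976562, 224.56851196289062), (66.7254409790039, 218.43592834472656), 9.346928596496582)
0.15 0.20268875417446416 [0.5416 0.5817] [0.03545085 0.23688422]
0.155 0.2027326856374077 [0.5425 0.582 ] [0.03267432 0.23410191]
0.16 0.2027715487937692 [0.5431 0.5826] [0.0298609  0.23133959]
0.165 0.20283853985468792 [0.544  0.5832] [0.02701398 0.2286125 ]
```

```bash
python3 - <<'E'
from rack import *
P,T=fit("w4.npz")
c=np.array([.5349,.2186])
for th in (.163,.1665): slots(P,T,c,th)
# angle from slot edges: split by L
th=.165
b=np.array([-np.sin(th),np.cos(th)]);a=np.array([np.cos(th),np.sin(th)])
L=(P[:,:2]-c)@a; Y=(P[:,:2]-c)@b
for lo,hi in [(-.018,-.006),(-.006,.006),(.006,.018)]:
    k=(L>lo)&(L<hi)
    out=[]
    for (q0,q1) in [(-.083,-.07),(-.05,-.03),(-.012,.006),(.026,.05),(.06,.09)]:
        S=Y[k&(P[:,2]>.037)&(P[:,2]<.046)]; S=np.sort(S)
        S=S[(S>q0-.012)&(S<q1+.012)]
        i=np.argmax(np.diff(S)); out.append((round(S[i]*1000,1),round(S[i+1]*1000,1)))
    print(lo,out)
E
```

```text
teeth rect ((534.9456787109375, 218.5623016357422), (40.1308708190918, 202.88084411621094), 9.599812507629395) 6479
base rect ((533.8682250976562, 224.56851196289062), (66.7254409790039, 218.43592834472656), 9.346928596496582)
[(np.float64(-101.5), 'up'), (np.float64(-89.5), 'dn'), (np.float64(-88.5), 'up'), (np.float64(-88.0), 'dn'), (np.float64(-85.5), 'up'), (np.float64(-51.5), 'dn'), (np.float64(-43.5), 'up'), (np.float64(-23.5), 'dn'), (np.float64(-23.0), 'up'), (np.float64(-22.5), 'dn'), (np.float64(-22.0), 'up'), (np.float64(-21.5), 'dn'), (np.float64(-21.0), 'up'), (np.float64(-20.5), 'dn'), (np.float64(-20.0), 'up'), (np.float64(-17.0), 'dn'), (np.float64(-16.5), 'up'), (np.float64(-16.0), 'dn'), (np.float64(-15.5), 'up'), (np.float64(-15.0), 'dn'), (np.float64(-14.5), 'up'), (np.float64(-14.0), 'dn'), (np.float64(-13.5), 'up'), (np.float64(-13.0), 'dn'), (np.float64(-2.0), 'up'), (np.float64(25.0), 'dn'), (np.float64(41.0), 'up'), (np.float64(63.5), 'dn'), (np.float64(83.0), 'up'), (np.float64(101.5), 'dn')]
[(np.float64(-101.5), 'up'), (np.float64(-90.0), 'dn'), (np.float6
[... 864 characters left out ...]
41.0), 'up'), (np.float64(63.5), 'dn'), (np.float64(83.0), 'up'), (np.float64(101.5), 'dn')]
-0.018 [(np.float64(-89.2), np.float64(-85.3)), (np.float64(-50.8), np.float64(-43.1)), (np.float64(-13.2), np.float64(-1.7)), (np.float64(24.4), np.float64(40.3)), (np.float64(63.1), np.float64(81.7))]
-0.006 [(np.float64(-88.4), np.float64(-85.4)), (np.float64(-51.0), np.float64(-43.2)), (np.float64(-13.3), np.float64(-1.9)), (np.float64(24.1), np.float64(40.2)), (np.float64(63.1), np.float64(82.1))]
0.006 [(np.float64(-88.7), np.float64(-84.7)), (np.float64(-51.1), np.float64(-42.8)), (np.float64(-13.3), np.float64(-1.9)), (np.float64(24.7), np.float64(40.5)), (np.float64(62.8), np.float64(82.2))]
```

```bash
python3 - <<'E'
from rack import *
z=np.load("w4.npz"); C=z["C"]; p=z["p"].astype(int); Rt=q(z["rot"]).as_matrix()
m=np.zeros((420,560),bool); m[198:370,255:303]=1
blue=(p[...,2]>p[...,0]*1.4)&m
P=(C[blue]-z["pos"])@Rt*1000
P=P[(np.abs(P[:,1])<15)&(P[:,2]<0)&(P[:,2]>-80)]
print(len(P),P.min(0),P.max(0))
for x0 in range(-45,45,10):
    k=(P[:,0]>=x0)&(P[:,0]<x0+10)
    if k.sum()>5: Y=P[k,1]; print(x0,k.sum(),np.percentile(Y,[1,99]).round(2),np.median(P[k,2]).round(1), P[k,2].min().round(1))
f=least_squares(lambda x:np.hypot(P[:,0]-x[0],P[:,2]-x[1])-42,[0,-10],loss='soft_l1'); print(f.x)
print(Rt.round(4))
E
```

```text
5378 [-20.92541723  -8.6498488  -74.62206135] [ 3.97691016e+01  8.69809857e+00 -1.18126827e-03]
-25 174 [-6.42  6.48] -46.4 -47.5
-15 510 [-6.75  7.94] -48.5 -50.2
-5 753 [-6.82  7.76] -48.9 -50.7
5 962 [-6.76  7.87] -47.0 -74.6
15 1073 [-6.8   6.66] -42.3 -46.9
25 1156 [-6.72  6.55] -33.2 -40.3
35 750 [-6.81  6.45] -17.8 -28.0
[-2.72420846 -7.05903361]
[[ 9.877e-01  1.562e-01 -0.000e+00]
 [ 1.562e-01 -9.877e-01 -8.000e-04]
 [-2.000e-04  8.000e-04 -1.000e+00]]
```

```bash
cat >> rack.py <<'E'
c=np.array([.5349,.2186]); th=.166
b=np.array([-np.sin(th),np.cos(th)]);a=np.array([np.cos(th),np.sin(th)])
def tgt(Y,z,X=2.7): 
    w=c+b*Y/1000+a*X/1000; return go([w[0],w[1],z],b)
def where():
    s=telemetry.get_state(); w=(s["position"][:2]-c)*1000
    print("rack x %.2f y %.2f footz %.2f F %s"%(w@a-2.7,w@b,s["position"][2]*1000-75.9,s["contact_force"].round(2)),s["clock"],s["width"])
E
python3 -c "
from rack import *
where(); tgt(-86.9,.14)"
```

```text
rack x -98.14 y -8.74 footz 117.61 F [ 0.35 -0.97 -0.43] 5.75 0.01371605780819089
row [98.86 77.21 53.58] [ 0.03 -0.02 -0.54]
```

>>> servo_tool --pt "30 77 10 0 0 -0.5" --pt "60 77 20 0 0 -0.5" --pt "99 77 35 0 0 -0.5" --pt "99 77 50 0 0 -0.5" --pt "99 77 53 0 0 -0.5" --pt "99 77 53 0 0 -0.5" --pt "99 77 53 0 0 -0.5" --pt "99 77 53 0 0 -0.5"

```text
clock: 6.55
position: [0.5516, 0.1349, 0.1416]
ee_rot: [0.0, 0.997, 0.083, 0.001]
contact_force: [0.7, -0.2, -1.2]
width: 0.0136
```

```bash
python3 -c "
from rack import *
where(); tgt(-86.9,.12)"
```

```text
rack x -0.01 y -85.28 footz 65.68 F [ 0.65 -0.21 -1.22] 6.55 0.013585223596890803
row [-0.03  1.62 21.59] [ 0.01 -0.11  0.06]
```

>>> servo_tool --pt "0 1.5 8 0 0 0" --pt "0 1.5 16 0 0 0" --pt "0 1.5 19 0 0 0" --pt "0 1.5 20 0 0 0" --pt "0 1.5 20.5 0 0 0" --pt "0 1.5 21 0 0 0" --pt "0 1.5 21 0 0 0" --pt "0 1.5 21 0 0 0"

```text
clock: 7.35
position: [0.5521, 0.1334, 0.1194]
ee_rot: [0.0, 0.997, 0.083, 0.0]
contact_force: [-0.1, -0.2, 0.5]
width: 0.0134
```

```bash
python3 -c "
from rack import *
where()"
```

```text
rack x 0.19 y -86.91 footz 43.55 F [-0.12 -0.23  0.51] 7.35 0.013446903458318409
```

>>> servo_tool --pt "0 0 0.5 0 0 0" --pt "0 0 1 0 0 0" --pt "0 0 1.5 0 0 0" --pt "0 0 2 0 0 0" --pt "0 0 2 0 0 0" --pt "0 0 2 0 0 0"

```text
clock: 7.95
position: [0.552, 0.1334, 0.1178]
ee_rot: [0.0, 0.997, 0.083, 0.0]
contact_force: [-1.0, -0.4, 4.9]
width: 0.0137
```

```bash
python3 -c "
from rack import *
where()"
```

```text
rack x 0.13 y -86.88 footz 41.93 F [-1.01 -0.43  4.9 ] 7.95 0.013737196692362145
```

Contact comes at foot z=41.9 mm, the height of the tooth tops, so slot 1 refuses it. I'll hold a moment, then raise.

>>> servo_tool --pt "0 0 0.6 0 0 0" --pt "0 0 0.6 0 0 0" --pt "0 0 0.6 0 0 0" --pt "0 0 0.6 0 0 0"

```text
clock: 8.35
position: [0.5521, 0.1334, 0.1178]
ee_rot: [0.0, 0.997, 0.083, 0.0]
contact_force: [-1.8, -1.2, 9.3]
width: 0.0135
```

>>> servo_tool --pt "0 0 -6 0 0 0" --pt "0 0 -12 0 0 0" --pt "0 0 -12 0 0 0" --pt "0 0 -12 0 0 0"

```text
clock: 8.75
position: [0.5521, 0.1334, 0.1286]
ee_rot: [0.0, 0.997, 0.083, 0.0]
contact_force: [-0.0, 0.1, -0.3]
width: 0.0136
```

```bash
python3 -c "
from rack import *
where(); tgt(-46.8,.1295); tgt(-46.8,.12)"
```

```text
rack x 0.16 y -86.89 footz 52.75 F [-0.05  0.06 -0.33] 8.75 0.013624875266399843
row [ -0.13 -40.09  -0.85] [ 0.01 -0.01  0.04]
row [ -0.13 -40.09   8.65] [ 0.01 -0.01  0.04]
```

Slot 1 was offered with about 9 N and refused. Now slot 2.

>>> servo_tool --pt "0 -20 0 0 0 0" --pt "0 -40 0 0 0 0" --pt "0 -40 0 0 0 0" --pt "0 -40 4 0 0 0" --pt "0 -40 7 0 0 0" --pt "0 -40 9 0 0 0" --pt "0 -40 10 0 0 0" --pt "0 -40 10 0 0 0"

```text
clock: 9.55
position: [0.5453, 0.1724, 0.1184]
ee_rot: [0.0, 0.997, 0.083, -0.0]
contact_force: [0.3, -0.4, -0.5]
width: 0.0135
```

>>> servo_tool --pt "0 0 0.6 0 0 0" --pt "0 0 1.2 0 0 0" --pt "0 0 1.8 0 0 0" --pt "0 0 1.8 0 0 0" --pt "0 0 1.8 0 0 0"

```text
clock: 10.05
position: [0.5456, 0.1727, 0.1175]
ee_rot: [0.0, 0.997, 0.083, 0.0]
contact_force: [0.2, -0.9, 4.2]
width: 0.0138
```

```bash
python3 -c "
from rack import *
where()"
```

```text
rack x 0.23 y -47.00 footz 41.59 F [ 0.19 -0.91  4.21] 10.05 0.013841083421401473
```

>>> servo_tool --pt "0 0 0.6 0 0 0" --pt "0 0 0.6 0 0 0" --pt "0 0 0.6 0 0 0" --pt "0 0 0.6 0 0 0"

```text
clock: 10.45
position: [0.5456, 0.1728, 0.1174]
ee_rot: [0.0, 0.997, 0.083, 0.001]
contact_force: [-2.3, -1.4, 6.9]
width: 0.0133
```

>>> servo_tool --pt "0 0 -6 0 0 0" --pt "0 0 -12 0 0 0" --pt "0 0 -12 0 0 0" --pt "0 0 -12 0 0 0"

```text
clock: 10.85
position: [0.5454, 0.1729, 0.1283]
ee_rot: [-0.0, 0.997, 0.083, 0.0]
contact_force: [-0.3, -0.1, -0.7]
width: 0.0137
```

```bash
python3 -c "
from rack import *
where(); tgt(-7.1,.1285); tgt(-7.1,.12)"
```

```text
rack x 0.08 y -46.81 footz 52.39 F [-0.34 -0.14 -0.68] 10.85 0.013668059517659037
row [ -0.05 -39.71  -0.21] [-0.   -0.01  0.04]
row [ -0.05 -39.71   8.29] [-0.   -0.01  0.04]
```

Slot 2 refused it. Now slot 3.

>>> servo_tool --pt "0 -20 0 0 0 0" --pt "0 -39.5 0 0 0 0" --pt "0 -39.5 0 0 0 0" --pt "0 -39.5 4 0 0 0" --pt "0 -39.5 7 0 0 0" --pt "0 -39.5 9 0 0 0" --pt "0 -39.5 10 0 0 0" --pt "0 -39.5 10 0 0 0"

```text
clock: 11.65
position: [0.5387, 0.2113, 0.118]
ee_rot: [0.0, 0.997, 0.083, -0.0]
contact_force: [0.2, -0.9, -1.2]
width: 0.0135
```

>>> servo_tool --pt "0 0 0.6 0 0 0" --pt "0 0 1.2 0 0 0" --pt "0 0 1.8 0 0 0" --pt "0 0 1.8 0 0 0" --pt "0 0 1.8 0 0 0"

```text
clock: 12.15
position: [0.5389, 0.2118, 0.1166]
ee_rot: [0.0, 0.997, 0.083, 0.0]
contact_force: [0.6, -0.2, -1.0]
width: 0.0137
```

```bash
python3 -c "
from rack import *
where()"
```

```text
rack x 0.07 y -7.40 footz 40.68 F [ 0.63 -0.22 -1.03] 12.15 0.013684115437521968
```

>>> servo_tool --pt "0 0 0.5 0 0 0" --pt "0 0 1 0 0 0" --pt "0 0 1.5 0 0 0" --pt "0 0 1.5 0 0 0" --pt "0 0 1.5 0 0 0"

```text
clock: 12.65
position: [0.539, 0.2119, 0.1162]
ee_rot: [-0.0, 0.997, 0.083, 0.0]
contact_force: [-1.6, -0.4, 6.4]
width: 0.0134
```

```bash
python3 -c "
from rack import *
where()"
```

```text
rack x 0.20 y -7.33 footz 40.27 F [-1.62 -0.38  6.36] 12.65 0.013427854718080766
```

>>> servo_tool --pt "0 0 0.5 0 0 0" --pt "0 0 0.5 0 0 0" --pt "0 0 0.5 0 0 0" --pt "0 0 0.5 0 0 0"

```text
clock: 13.05
position: [0.539, 0.2119, 0.1161]
ee_rot: [-0.0, 0.997, 0.083, 0.001]
contact_force: [-1.7, -0.7, 9.4]
width: 0.0137
```

>>> servo_tool --pt "0 0 -6 0 0 0" --pt "0 0 -12 0 0 0" --pt "0 0 -12 0 0 0" --pt "0 0 -12 0 0 0"

```text
clock: 13.45
position: [0.5388, 0.2118, 0.1265]
ee_rot: [0.0, 0.997, 0.083, 0.0]
contact_force: [-0.7, 0.2, -1.2]
width: 0.0132
```

```bash
python3 -c "
from rack import *
where(); tgt(32.6,.1285); tgt(32.6,.12)"
```

```text
rack x 0.03 y -7.37 footz 50.56 F [-0.73  0.18 -1.17] 13.45 0.013203046449935299
row [-1.000e-02 -3.997e+01 -2.040e+00] [ 0.   -0.    0.04]
row [-1.000e-02 -3.997e+01  6.460e+00] [ 0.   -0.    0.04]
```

Slot 3 refused it (resting 1.7 mm below the tops at about 9 N). Now slot 4.

>>> servo_tool --pt "0 -20 0 0 0 0" --pt "0 -40 0 0 0 0" --pt "0 -40 0 0 0 0" --pt "0 -40 3 0 0 0" --pt "0 -40 6 0 0 0" --pt "0 -40 7 0 0 0" --pt "0 -40 8 0 0 0" --pt "0 -40 8 0 0 0"

```text
clock: 14.25
position: [0.5322, 0.2507, 0.1183]
ee_rot: [0.0, 0.997, 0.083, -0.0]
contact_force: [0.2, 0.3, 0.6]
width: 0.0134
```

```bash
python3 -c "
from rack import *
where(); tgt(32.6,.116)"
```

```text
rack x -0.08 y 32.15 footz 42.40 F [0.16 0.29 0.59] 14.25 0.013443960896330702
row [ 0.08 -0.45  2.3 ] [0.01 0.02 0.01]
```

>>> servo_tool --pt "0 0 1 0 0 0" --pt "0 0 2 0 0 0" --pt "0 0 3 0 0 0" --pt "0 0 4 0 0 0" --pt "0 0 5 0 0 0" --pt "0 0 5 0 0 0"

```text
clock: 14.85
position: [0.532, 0.2512, 0.1133]
ee_rot: [0.0, 0.997, 0.083, -0.0]
contact_force: [-0.2, 0.2, -1.8]
width: 0.0136
```

```bash
python3 -c "
from rack import *
where()"
```

```text
rack x -0.17 y 32.65 footz 37.42 F [-0.23  0.22 -1.78] 14.85 0.013582801509637048
```

It has dropped below the refusal depth with no force, so slot 4 accepts it. I'll let it down.

>>> servo_tool --pt "0 0 2 0 0 0" --pt "0 0 4 0 0 0" --pt "0 0 6 0 0 0" --pt "0 0 8 0 0 0" --pt "0 0 10 0 0 0" --pt "0 0 12 0 0 0" --pt "0 0 12 0 0 0"

```text
clock: 15.55
position: [0.5319, 0.2511, 0.1011]
ee_rot: [0.0, 0.997, 0.083, -0.0]
contact_force: [-0.5, -0.9, -0.8]
width: 0.0136
```

```bash
python3 -c "
from rack import *
where()"
```

```text
rack x -0.25 y 32.57 footz 25.23 F [-0.45 -0.94 -0.75] 15.55 0.013613419192515557
```

>>> servo_tool --pt "0 0 3 0 0 0" --pt "0 0 6 0 0 0" --pt "0 0 9 0 0 0" --pt "0 0 11 0 0 0" --pt "0 0 13 0 0 0" --pt "0 0 14 0 0 0" --pt "0 0 14 0 0 0"

```text
clock: 16.25
position: [0.5321, 0.2512, 0.0873]
ee_rot: [0.0, 0.997, 0.083, -0.0]
contact_force: [0.8, -0.6, -0.7]
width: 0.014
```

```bash
python3 -c "
from rack import *
where()"
```

```text
rack x -0.10 y 32.60 footz 11.43 F [ 0.78 -0.58 -0.73] 16.25 0.014002322590077314
```

>>> servo_tool --pt "0 0 0.5 0 0 0" --pt "0 0 1 0 0 0" --pt "0 0 1.5 0 0 0" --pt "0 0 1.8 0 0 0" --pt "0 0 1.8 0 0 0" --pt "0 0 1.8 0 0 0"

```text
clock: 16.85
position: [0.5322, 0.2512, 0.086]
ee_rot: [0.0, 0.997, 0.083, 0.0]
contact_force: [0.1, -0.5, 2.3]
width: 0.0133
```

```bash
python3 -c "
from rack import *
where()"
```

```text
rack x 0.05 y 32.60 footz 10.11 F [ 0.13 -0.49  2.31] 16.85 0.013264816575103006
```

The foot is on the slot floor (z=10.1 mm, 2.3 N). I'll release and rise straight up.

>>> servo_tool --pt "0 0 0 0 0 0" --pt "0 0 0 0 0 0" --pt "0 0 0 0 0 0" --pt "0 0 0 0 0 0" --pt "0 0 0 0 0 0" --pt "0 0 0 0 0 0" --hand 140

```text
clock: 17.45
position: [0.5321, 0.2512, 0.0857]
ee_rot: [0.0, 0.997, 0.083, -0.0]
contact_force: [-0.1, -0.2, 0.1]
width: 0.0384
```

>>> servo_tool --pt "0 0 -10 0 0 0" --pt "0 0 -30 0 0 0" --pt "0 0 -60 0 0 0" --pt "0 0 -90 0 0 0" --pt "0 0 -130 0 0 0" --pt "0 0 -150 0 0 0" --pt "0 0 -150 0 0 0" --pt "0 0 -150 0 0 0"

```text
clock: 18.25
position: [0.532, 0.2512, 0.2361]
ee_rot: [-0.0, 0.997, 0.083, 0.0]
contact_force: [-0.1, -0.1, -0.4]
width: 0.0386
```

>>> servo_tool --pt "-50 0 0 0 0 0" --pt "-80 0 0 0 0 0" --pt "-80 0 0 0 0 0" --pt "-80 0 0 0 0 0"

```text
clock: 18.65
position: [0.4525, 0.2378, 0.2347]
ee_rot: [0.0, 0.997, 0.083, -0.001]
contact_force: [0.2, -0.3, 0.2]
width: 0.0385
```

```bash
python3 - <<'E'
from rack import *
s=telemetry.get_state(); p,d=cams.get_image("wrist"); C=cloud("wrist",d,s)
np.savez("w5.npz",p=p,d=d,C=C,pos=s["position"],rot=s["ee_rot"]); print(s["clock"],s["position"],s["contact_force"],s["width"])
cv2.imwrite("pics/w5.png",p[:,:,::-1])
t,_=cams.get_image("scene"); t=t[:,:,::-1]
cv2.imwrite("pics/s5.png",np.ascontiguousarray(t))
E
```

```text
18.65 [0.45249216 0.23775085 0.23472025] [ 0.17864267 -0.31935232  0.19766015] 0.03854496506566839
```

View pics/w5.png

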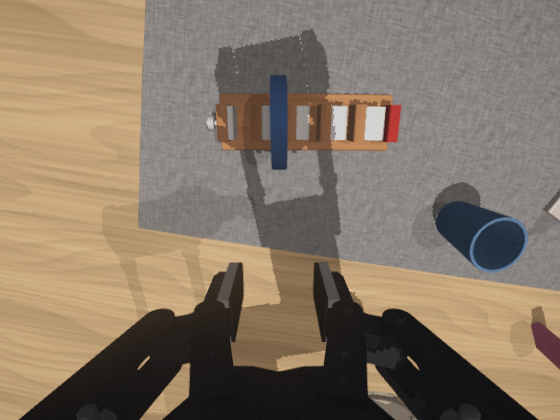

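View pics/s5.png

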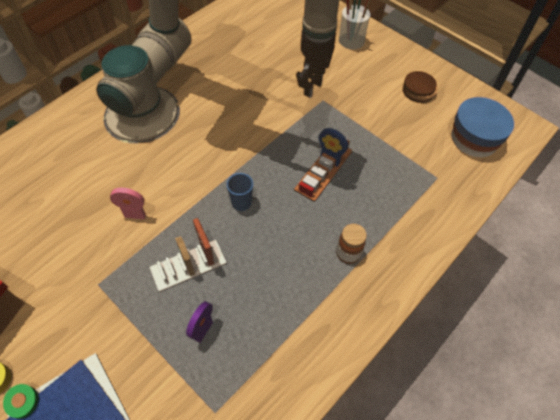

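The wrist view shows the plaque upright in slot 4 (279,120). The fingers are open and clear, and the scene view shows the other plaques, jar and cup in place. One numeric check before handing in.

```bash
python3 - <<'E'
from rack import *
z=np.load("w5.npz"); C=z["C"]; p=z["p"].astype(int)
m=np.zeros((420,560),bool); m[70:172,262:296]=1
P=C[(p[...,2]>p[...,0]*1.3)&m]; P=P[(P[:,2]>.06)&(P[:,2]<.16)]
L=(P[:,:2]-c)@a*1000; Y=(P[:,:2]-c)@b*1000
f=least_squares(lambda x:np.hypot(L-x[0],P[:,2]*1000-x[1])-42,[0,93],loss='soft_l1')
print("x, base z",f.x-[0,83],"y",np.percentile(Y,[1,99]),"top",P[:,2].max())
for lo,hi in[(.07,.1),(.12,.14)]:
    k=(P[:,2]>lo)&(P[:,2]<hi); print(lo,k.sum(),np.percentile(Y[k],[2,98]) if k.sum() else '')
# knob end before/after
for f,bx in (("w4.npz",(95,115,150,166)),("w5.npz",(112,132,204,222))):
    Q=np.load(f)["C"][bx[0]:bx[1],bx[2]:bx[3]].reshape(-1,3); Q=Q[(Q[:,2]>.015)&(Q[:,2]<.034)]; print(f,np.percentile((Q[:,:2]-c)@b*1000,[50,95,99]))
E
```

```text
x, base z [-0.72158624  9.91872049] y [26.05667942 39.18734916] top 0.137118490974095
0.07 0 
0.12 1279 [26.28551422 39.10488111]
w4.npz [109.05657593 112.72123974 114.96005343]
w5.npz [108.79674884 113.50868878 115.42090996]
```

Base z is 9.9 mm, y is 32.6 mm, x is -0.7 mm, the plaque is upright and the knob is unmoved, so I'm handing in.

```bash
python3 -c "
from rig import sign_off; print(sign_off())"
```

```text
the job is handed in; nothing more can be done
None
```

The blue flower plaque now stands released in slot 4, the first slot that accepted it, and the job is handed in. I offered it lightly to slots 1, 2 and 3 in turn (about 7–9 N each). Each refused it, with the foot resting 0–2 mm below the tooth tops. It then entered slot 4 with no noticeable force, and I lowered it to the floor at 2.3 N and let go. The clock read about 19 s at hand-in.

**Last checks:**
- **Plaque:** its base is 9.9 mm above the work surface, it is centred within 1 mm across the teeth, and it stands upright.
- **Width setting:** the knob reads within 1 mm of where it was, which is within measurement noise.
- **Bystanders:** the other plaques, the jar and the cup look unmoved in the pictures; I did not measure them.

**One thing was off:** while I was lowering to grasp, an unexpected upward force appeared, reading 25 N and then 21 N. The gripper's linkage probably touched the pale plaque. It was under the 40 N limit and disappeared on lifting.

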